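# Stand a toppled sample carrier back on its rail and push it home

## Robot

A 6-joint arm with a two-finger parallel gripper is mounted at the origin on a cart in front of the work surface, level with it; the furniture and walls round the work are solid. World frame = base frame: x ahead of the robot, y to its left, z up, the work surface at z = 0. Lengths are in m, angles in rad, forces in N, time in s.
With the tool pointing down it reaches from about 0.375 to 0.9 m from the base axis. Payload 3.1 kg.
Tool frame: the origin (TCP) lies midway between the tips of the shut fingers; the grasp point (between the pads) lies 19 mm behind it; z points along the fingers, x is the direction in which the jaws open and shut, and the axes are right-handed (so a half turn about z gives the same grasp; the last joint's range is limited). The gripper opens to 87 mm and grips with 3 to 60 N. Pads are 19 mm wide; open, the fingers measure 117 mm over their backs; the gripper's body (75 mm by 190 mm) begins 51 mm behind the grasp point.
Start: joints at [1.067, 0.527, 1.433, -0, 1.181, -0.178], TCP at [0.199, 0.592, 0.223] pointing down, gripper open.
Joint ranges: [-3.08, 3.08], [-0.75, 2.2], [0.22, 2.44], [-1.43, 4.57], [0, 2.65], [-2.85, 2.85]. Speed limits (rad/s): [2.79, 2.79, 3.14, 3.14, 3.14, 3.14].

## Interface

Orientations are given as a rotation vector (axis times angle).
In Python, from workcell import observe, read_camera, camera_params, job_done gives the robot as it stands.
- The arm moves only by the shell command python3 -m pendant 'ROWS' [FORCE]. ROWS is JSON, one flat list of numbers, 7 for each row, row after row: the turn, a rotation vector about the tool's x, y, z in rad, then the shift along the tool's x, y, z in mm, then the finger opening in mm, from 0 to 87. A call has exactly 5 rows; each row shifts and turns the commanded pose from where the row before left it, along the tool's axes as they then stand; what a row does not reach is not made up. A row lasts 1/8 s, in which the tool goes at most 62.5 mm and 10.7 degrees, less where a joint would pass 70% of its speed; a pose out of reach is approached as far as the arm can. A call with a gripper value outside its range is refused whole. The fingers move at their own pace and stop on an object; FORCE is the grip in N (left out, the last holds). Time passes only in rows, so rows that do not move let the fingers close, or fill a call up. It gives the time, the measured TCP pose, the force and the opening at its end, in the units of the state.
- observe(): the state, without advancing time (a new reading comes with each control period).
- read_camera(name): name is "scene" or "top" or "wrist"; returns the picture (480x640x3 uint8, red, green, blue); there is no depth.
- camera_params(name): a dict with "fx", "fy", "cx", "cy" (pixels), "k1" (the pictures are not rectified: a ray, as slopes to the right and down, at radius r is drawn at 1 + k1 r^2 times it, then the intrinsics apply), "rvec" (rotation vector, rad) and "tvec" (3), from world to camera coordinates, as OpenCV has them; the wrist camera has in their place "hand_eye" (4x4, takes a point from camera to tool coordinates, whose origin is the TCP and whose axes are the tool frame's). Camera axes: x right, y down, z forward; pixel columns grow to the right and rows downward; lengths in m; the calibration is good to about 2 mm. A picture is of the moment at which its call begins: read the wrist's pose just before it. camera_params takes no time and is no camera call.
- job_done(): hands the job in, once; it reports no verdict.
The state is a dict: "clock": time; "joints": joint angles; "dq": joint speeds; "effort": joint torques, N m; "ee_pos": TCP position; "ee_rot": TCP orientation; "ft_force": force on the tool from outside, world axes, zero at the start; "ft_torque": the same for the moment, N m; "gripper_width": opening from 0.0 (shut) to 1.0 (fully open).
Only numpy, scipy, OpenCV 4.12 (cv2) and the standard library are available. Lean on these libraries where they do the work, as an engineer would, in place of code of your own. Each camera call takes 0.05 s, during which the arm holds its last target.

## Task

One sample carrier has toppled and leans on the front fence of the analyser's loading tray. Push it upright so that it stands on its own lane again with its grooved foot over the rail, without sending it over the other way, then push it along the lane until it stops against the rubber buffer of the white end head, and move clear. Only push with the fingers: the carrier is not to be picked up or carried, and the standing carrier and the jar, bottle and timer are to be left where they are.

Things in the scene. Friction and masses are not known exactly. Their poses are not given: they have to be found in the camera images.
- tray: Fixed grey loading tray, 174 mm across (x), 440 mm long (y), turned up to 0.2 rad. Origin at worktop level; x across the lanes away from the robot, y along the lanes to the white end head, z up. Floor 6 mm above the worktop. Three lanes at x = -20, +30, +80 mm, each with a rail 3 mm wide, 7 mm high. Open at its -y end (y = -220 mm), where the rails begin.
- fence_top (a point): Point on the top of the tray's front fence, half-way along: a wall 5 mm thick over the tray's whole length, at the tray's x = -64 mm, its top 40 mm above the worktop. The like back wall is at x = +105 mm.
- buffer (a point): Centre of the face of the rubber buffer at the end of the leaning carrier's lane, 30 mm above the worktop, at the tray's x = -20, y = +183.5 mm. Behind it is the white end head, 72 mm high, y = +186 to +220 mm.
- carrier: The leaning loose ten-way sample carrier: white strip 26 mm wide (its x), 297 mm long (its y), body 69 mm high (its z), 0.11 to 0.2 kg. Origin: centre of its underside; y to the open end, x to the robot, z foot to top. A groove 6 mm wide, 9 mm deep along the underside fits over the rail at the tray's x = -20 mm. Standing home its origin is at x = -20, y = +35, z = 6 mm in the tray's frame.
- carrier_top (a point): On the leaning carrier: middle of the top face of its body, 69 mm above its underside. It starts leaning 0.76 rad from upright to the robot (tray's -x, its own +x), foot beside its rail, side on the fence's edge; the body's lower top edge is then 56 mm above the worktop. Within 0.2 rad of upright it falls upright by itself; pushed 0.25 rad past upright it falls over the far way.
- tube_cap (a point): On the leaning carrier: centre of the cap of its middle tube, 44 mm from the carrier's middle towards the end head. The cap is 16 mm in diameter, 82 to 97 mm above the carrier's underside; two like tubes stand at the carrier's y = -131 and +73 mm. At the start it is the foremost part, its lower side about 70 mm above the worktop.
- neighbour: Loose ten-way sample carrier of the same kind that stands upright, already home, in the lane at the tray's x = +80 mm; 97 mm high. Origin: centre of its underside. Leave alone.
- jar: Loose specimen jar with a screw lid, 41 mm in diameter, 58 mm high, standing on the worktop in front of the tray towards its head end. Origin: centre of its underside. Leave alone.
- bottle: Loose small reagent bottle, 40 mm in diameter, 85 mm high, standing on the worktop in front of the tray near its open end. Origin: centre of its underside. Leave alone.
- stopwatch: Loose white bench timer, 42 x 66 x 57 mm, standing on the worktop left of the tray. Origin: centre of its underside. Leave alone.

How it is judged:
By the outcome, as a careful person would: the job done as asked, in the order asked, and still so for the second after the job is handed in, with the robot touching nothing.
It also fails if it takes over 48 s, if anything falls off the work surface, if the arm or the gripper's body presses on something with over 40 N, if the wrist force passes 120 N, or if a joint passes its speed limit or range.

## Working session

There is one attempt and no reset: what is moved stays moved. The work goes in short steps, Python scripts to look and compute and a shell command to move; the robot and the scene stay as the last step left them, time stands still between calls to the robot, and variables do not carry over. Pictures are saved under pics/ and viewed, and the job is handed in when it is done.

```bash
ls; mkdir -p pics
python3 - <<'E'
from workcell import *
import cv2
s=observe();print({k:(v if not hasattr(v,'round') else v) for k,v in s.items()})
for n in("scene","top"):
    im=read_camera(n);cv2.imwrite(f"pics/{n}0.png",im[:,:,::-1]);print(n,camera_params(n))
print(camera_params("wrist"))
E
```

```text
pics
{'clock': 0.0, 'joints': array([ 1.06752526e+00,  5.28431312e-01,  1.43390624e+00,  1.98512856e-05,
        1.18138980e+00, -1.78511559e-01]), 'dq': array([ 0.00050186, -0.00370227, -0.00244937, -0.00084614, -0.00063375,
        0.00019177]), 'effort': array([-1.18498414e-03, -4.40038562e+01, -1.76590848e+01,  6.32358156e-02,
        5.83539088e-02, -1.76156364e-04]), 'ee_pos': array([0.1990407 , 0.59168767, 0.22159179]), 'ee_rot': array([ 2.55062691,  1.83254872, -0.00303886]), 'ft_force': array([-0.10665766,  0.13059238,  0.41845655]), 'ft_torque': array([ 0.03267606, -0.04169718, -0.03710464]), 'gripper_width': 0.9993975335799007}
scene {'fx': 511.08862615637315, 'fy': 511.08862615637315, 'cx': 319.81429374591016, 'cy': 236.29346180380156, 'k1': -0.004667568292641636, 'rvec': array([ 2.12694103, -0.75966911,  0.34503359]), 'tvec': array([-0.31633312,  0.34240264,  0.77820107])}
top {'fx': 589.1688830273472, 'fy': 589.1688830273472, 'cx': 323.7724851198567, 'cy': 249.12994306662551, 'k1': 0.010678371357442337, 'rvec': array([ 2.18317844, -2.17369049,  0.1213504 ]), 'tvec': array([0.1223897 , 0.54220339, 1.3623746 ])}
{'fx': 421.5219748239039, 'fy': 421.5219748239039, 'cx': 321.6868468822287, 'cy': 243.71039432207021, 'k1': -0.0568794384661932, 'hand_eye': array([[ 9.99999885e-01, -4.76103480e-04,  5.80597342e-05,
         8.74989859e-04],
       [ 4.46533093e-04,  9.68335320e-01,  2.49652776e-01,
        -6.84226936e-02],
       [-1.75081847e-04, -2.49652722e-01,  9.68335421e-01,
        -1.60953048e-01],
       [ 0.00000000e+00,  0.00000000e+00,  0.00000000e+00,
         1.00000000e+00]])}
```

View pics/scene0.png

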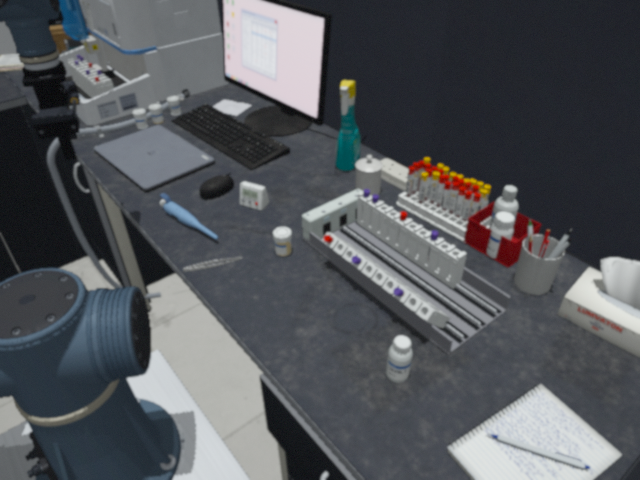

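View pics/top0.png

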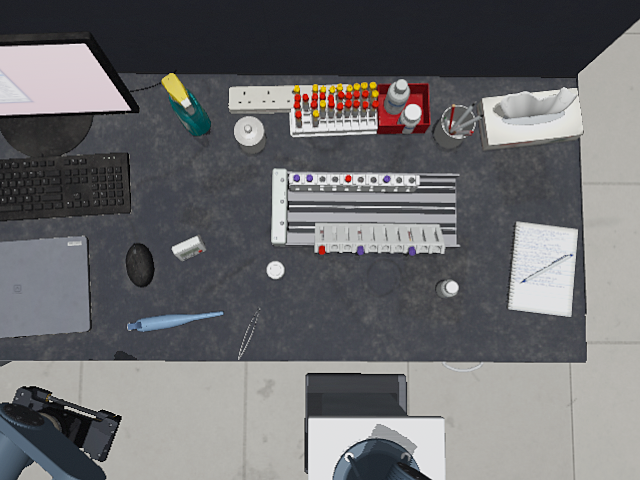

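The top view has the tray at about x 272–460, y 170–250 px. The head is on the left (+y), the leaning carrier runs along y≈238 px, the jar is at (275,270), the bottle at (447,289) and the timer at (188,248). Next I'll zoom in.

```bash
cat > h.py <<'E'
import numpy as np,cv2
from workcell import *
def ray(name,uv):
    p=camera_params(name);x=(uv[0]-p['cx'])/p['fx'];y=(uv[1]-p['cy'])/p['fy']
    a,b=x,y
    for _ in range(10):
        f=1+p['k1']*(a*a+b*b);a,b=x/f,y/f
    d=np.array([a,b,1.])
    if name=='wrist':
        s=observe();R=cv2.Rodrigues(np.array(s['ee_rot']))[0];H=p['hand_eye']
        return R@H[:3,3]+s['ee_pos'],R@H[:3,:3]@d
    R=cv2.Rodrigues(p['rvec'])[0]
    return -R.T@p['tvec'],R.T@d
def onz(name,uv,z):
    o,d=ray(name,uv);return o+d*(z-o[2])/d[2]
def proj(name,P):
    p=camera_params(name);R=cv2.Rodrigues(p['rvec'])[0];c=R@np.array(P)+p['tvec'];a=c[:2]/c[2]
    f=1+p['k1']*(a@a);return np.array([p['fx']*a[0]*f+p['cx'],p['fy']*a[1]*f+p['cy']])
def two(u1,u2,n1='top',n2='scene'):
    o1,d1=ray(n1,u1);o2,d2=ray(n2,u2)
    t=np.linalg.lstsq(np.c_[d1,-d2],o2-o1,rcond=None)[0]
    a=o1+d1*t[0];b=o2+d2*t[1];return (a+b)/2,np.linalg.norm(a-b)
def crop(im,x0,y0,x1,y1,s,out):
    cv2.imwrite(out,cv2.resize(im[y0:y1,x0:x1,::-1],None,fx=s,fy=s,interpolation=cv2.INTER_CUBIC))
E
python3 - <<'E'
import cv2
t=cv2.imread('pics/top0.png')[160:300,264:464];cv2.imwrite('pics/top0z.png',cv2.resize(t,None,fx=4,fy=4,interpolation=2))
t=cv2.imread('pics/scene0.png')[180:380,280:520];cv2.imwrite('pics/scene0z.png',cv2.resize(t,None,fx=3,fy=3,interpolation=2))
E
```

```text
(no output)
```

View pics/top0z.png

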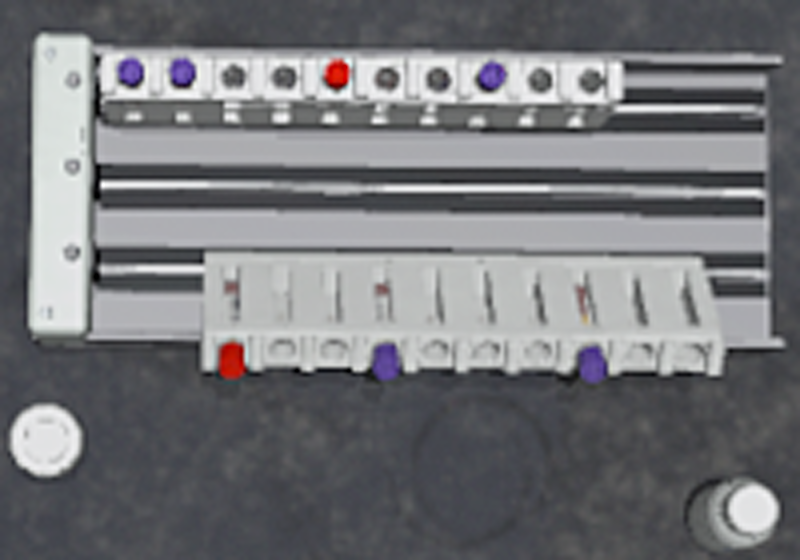

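View pics/scene0z.png

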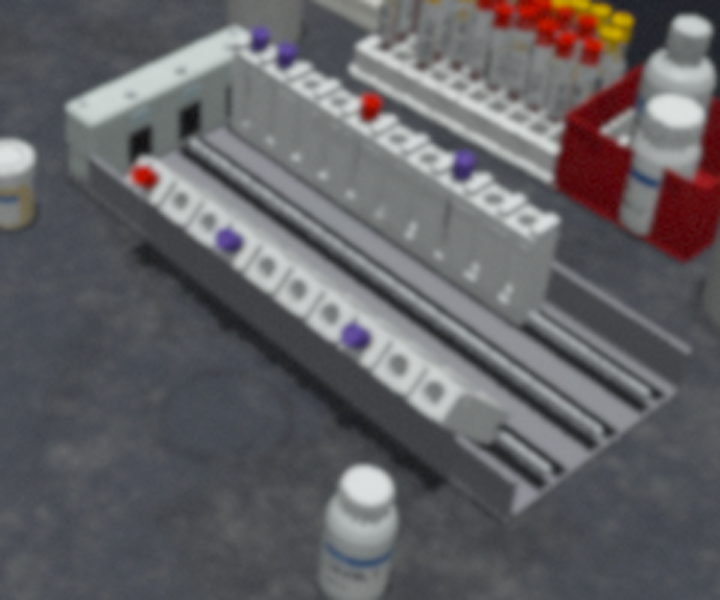

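In the top zoom, the white head's top face has corners (38,35), (90,38), (84,335) and (30,330). The fence ends at (783,343), the back wall at (783,60), and the caps are at (231,361), (386,362) and (592,365). The carrier's near end is at 720 and its head end at 203.

Run:
```python
from h import *
np.set_printoptions(precision=4,suppress=True)
T=lambda x,y,z:onz('top',(x/4+264-.375,y/4+160-.375),z)
S=lambda x,y:(x/3+280-.33,y/3+180-.33)
Tp=lambda x,y:(x/4+264-.375,y/4+160-.375)
pts={}
for n,c in dict(TL=(38,35),TR=(90,38),BR=(84,335),BL=(30,330)).items(): print(n,T(*c,.072))
f=T(783,343,.04);b=T(783,60,.04);print('fence end',f,'back end',b,np.linalg.norm(f-b))
w=(b-f)[:2]
print('angle from ends', np.degrees(np.arctan2(-0,1)), np.arctan2(w[1],w[0]))
H=T(30,330,.072);print('fence dir', np.arctan2(*(f-H)[:2]))
# rails ends (floor end tray y=-220)
for c in ((768,112),(768,192),(768,275)): print('rail',T(*c,.013))
for c in ((100,272),(100,186)): print('railhead',T(*c,.013))
for a,b2 in (((231,361),(144,177)),((386,362),(229,240)),((592,365),(355,336))): print('cap',two(Tp(*a),S(*b2)))
print('jar',T(46,440,.058),'bottle',T(752,510,.085))
print('jar scene',onz('scene',S(14,158),.058),'bottle',onz('scene',S(367,490),.085))
print(S(0,0))
```

```text
TL [0.7234 0.2428 0.072 ]
TR [0.7219 0.2128 0.072 ]
BR [0.5498 0.2146 0.072 ]
BL [0.5525 0.2453 0.072 ]
fence end [ 0.5507 -0.1922  0.04  ] back end [ 0.719  -0.1953  0.04  ] 0.16832889024540915
angle from ends 0.0 -0.018366154609654236
fence dir -3.137328673477872
rail [ 0.6932 -0.1923  0.013 ]
rail [ 0.6445 -0.1915  0.013 ]
rail [ 0.5943 -0.1906  0.013 ]
railhead [0.5939 0.2085 0.013 ]
railhead [0.6458 0.209  0.013 ]
cap (array([0.5345, 0.1311, 0.0799]), np.float64(0.0003871073936192002))
cap (array([0.5346, 0.0431, 0.0799]), np.float64(0.00015079269120309844))
cap (array([ 0.5334, -0.0736,  0.0798]), np.float64(5.863502394904207e-05))
jar [0.4908 0.2364 0.058 ] bottle [ 0.4516 -0.1619  0.085 ]
jar scene [0.4931 0.2314 0.058 ] bottle [ 0.4481 -0.1658  0.085 ]
(279.67, 179.67)
```

Tray origin is about (0.614, 0.027) with yaw about -0.005. The cap heights (80 mm) match the stated lean. The carrier centre is at y≈-0.001, so it needs about 63 mm of travel home. The plan is to push the body's lower top edge with open fingers spread along y, between the caps, following the arc up. First I'll turn the tool so the jaws lie along world y, then move over.

```bash
python3 -m pendant '[0,0,-0.163,0,0,0,87, 0,0,-0.163,0,0,0,87, 0,0,0,-54,25.5,0,87, 0,0,0,-54,25.5,0,87, 0,0,0,-54,25.5,0,87]'; python3 -c "
from h import *
s=observe();print(cv2.Rodrigues(s['ee_rot'])[0].round(3))"
```

```text
clock: 0.72
ee_pos: [0.2764, 0.4287, 0.2222]
ee_rot: [2.219, 2.224, -0.001]
ft_force: [0.4, 0.4, 0.3]
gripper_width: 1.0
[[-0.002  1.    -0.   ]
 [ 1.     0.002 -0.001]
 [-0.001 -0.    -1.   ]]
```

Run:
```python
from h import *
np.set_printoptions(precision=4,suppress=True)
Tp=lambda x,y:(x/4+264-.375,y/4+160-.375)
S=lambda x,y:(x/3+280-.33,y/3+180-.33)
for c in((203,370),(720,374),(465,372)):print('low top edge',onz('top',Tp(*c),.056))
for c in((205,253),(703,258)):print('foot far?',onz('top',Tp(*c),.025))
# predicted lower top edge centre
print(proj('top',(.5375,0,.056)))
```

```text
low top edge [0.5317 0.1468 0.056 ]
low top edge [ 0.5308 -0.1515  0.056 ]
low top edge [ 0.5312 -0.0042  0.056 ]
foot far? [0.604 0.146 0.025]
foot far? [ 0.6027 -0.1492  0.025 ]
[378.0521 249.9165]
```

```bash
python3 -m pendant '[0,0,0,-54,25.5,0,87, 0,0,0,-54,25.5,0,87, 0,0,0,-54,25.5,10,87, 0,0,0,-54,25.5,10,87, 0,0,0,-54,25.5,10,87]'; python3 -m pendant '[0,0,0,-50,22,25,87, 0,0,0,-50,22,25,87, 0,0,0,-41,21,25,87, 0,0,0,0,0,0,87,0,0,0,0,0,0,87]'
python3 - <<'E'
from h import *
im=read_camera('wrist');cv2.imwrite('pics/w1.png',im[:,:,::-1])
E
```

```text
clock: 1.35
ee_pos: [0.4045, 0.1588, 0.1923]
ee_rot: [2.22, 2.223, 0.001]
ft_force: [0.9, 0.1, -0.5]
gripper_width: 0.999
clock: 1.98
ee_pos: [0.4682, 0.02, 0.1173]
ee_rot: [-2.22, -2.221, 0.001]
ft_force: [-0.3, 0.5, -0.1]
gripper_width: 1.001
```

View pics/w1.png

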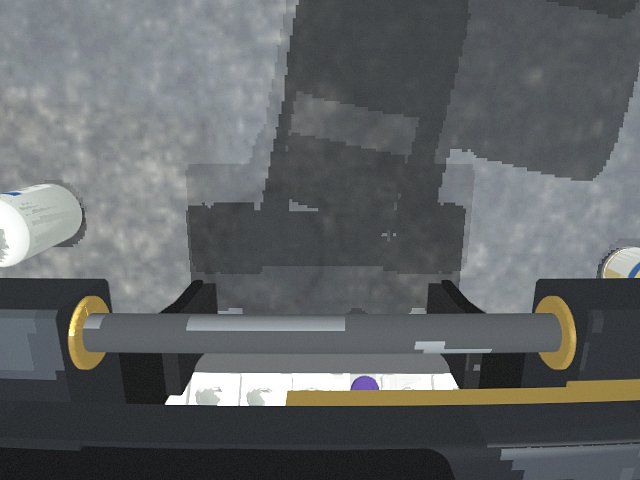

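The wrist view shows the carrier's tops between the fingers, with the purple middle cap at (365,385). The gripper hides the rest. I'll lower the tips to about 48 mm in front of the carrier.

```bash
python3 -m pendant '[0,0,0,0,6,23,87, 0,0,0,0,6,23,87, 0,0,0,0,5,23,87, 0,0,0,0,0,0,87,0,0,0,0,0,0,87]'
python3 - <<'E'
from h import *
im=read_camera('scene');crop(im,270,170,510,370,3,'pics/s1.png')
im=read_camera('top');crop(im,254,150,454,300,4,'pics/t1.png')
E
```

```text
clock: 2.65
ee_pos: [0.4859, 0.0205, 0.0495]
ee_rot: [2.218, 2.224, 0.001]
ft_force: [0.4, -0.4, 0.9]
gripper_width: 0.999
```

View pics/s1.png

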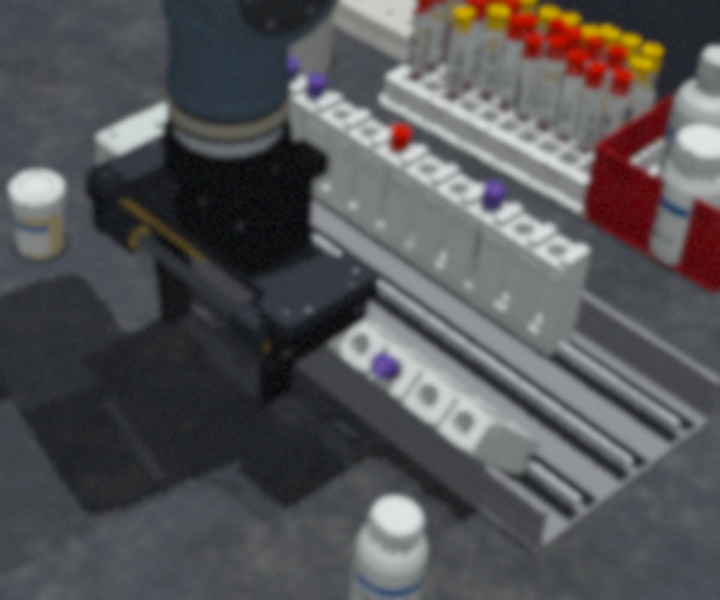

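View pics/t1.png

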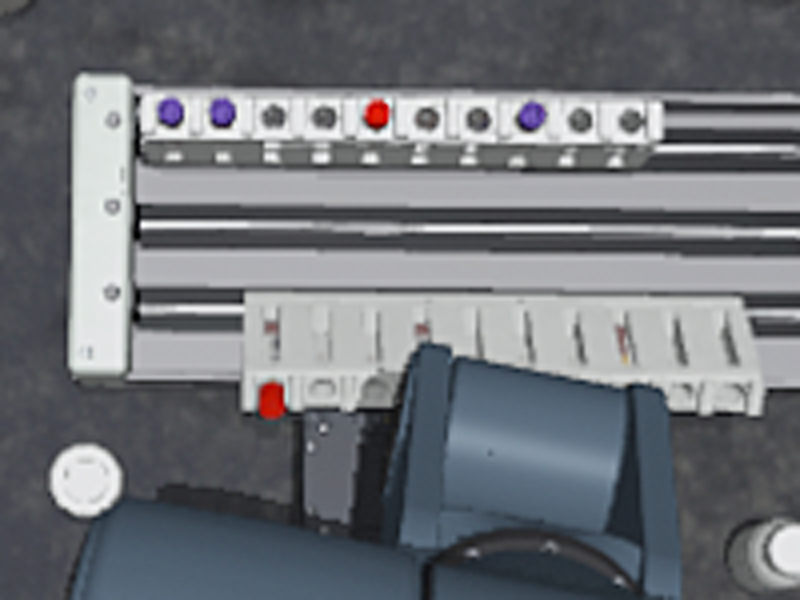

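The gripper is in front of the carrier. The fingers clear the caps and the jar, at (87,480) in the top crop. Advancing to contact in small steps.

```bash
python3 -m pendant '[0,0,0,0,9,2,87, 0,0,0,0,8,0,87, 0,0,0,0,8,0,87, 0,0,0,0,4,0,87,0,0,0,0,0,0,87]'; python3 -m pendant '[0,0,0,0,3,0,87, 0,0,0,0,3,0,87, 0,0,0,0,3,0,87, 0,0,0,0,3,0,87,0,0,0,0,0,0,87]'
```

```text
clock: 3.38
ee_pos: [0.5154, 0.0196, 0.0465]
ee_rot: [2.22, 2.223, 0.0]
ft_force: [-0.3, 0.6, -0.5]
gripper_width: 1.0
clock: 4.0
ee_pos: [0.5275, 0.0197, 0.0466]
ee_rot: [2.22, 2.223, 0.0]
ft_force: [0.1, -0.1, 0.3]
gripper_width: 1.001
```

```bash
python3 -m pendant '[0,0,0,0,1,0,87, 0,0,0,0,1,0,87, 0,0,0,0,1,0,87, 0,0,0,0,1,0,87,0,0,0,0,0,0,87]'
```

```text
clock: 4.62
ee_pos: [0.53, 0.0198, 0.0465]
ee_rot: [-2.219, -2.221, 0.002]
ft_force: [-3.6, -0.2, 2.6]
gripper_width: 1.003
```

Contact: about -3.6 N in x. The upward friction shows the edge is rising, so I'll follow the arc.

```bash
python3 -m pendant '[0,0,0,0,2.5,-2,87, 0,0,0,0,2.5,-2,87, 0,0,0,0,2.5,-2,87, 0,0,0,0,2.5,-1.5,87,0,0,0,0,0,0,87]';python3 - <<'E'
from h import *
im=read_camera('scene');crop(im,270,170,510,370,3,'pics/s2.png')
E
```

```text
clock: 5.25
ee_pos: [0.5424, 0.0196, 0.0543]
ee_rot: [2.219, 2.222, 0.002]
ft_force: [0.2, 0.0, 0.7]
gripper_width: 1.003
```

View pics/s2.png

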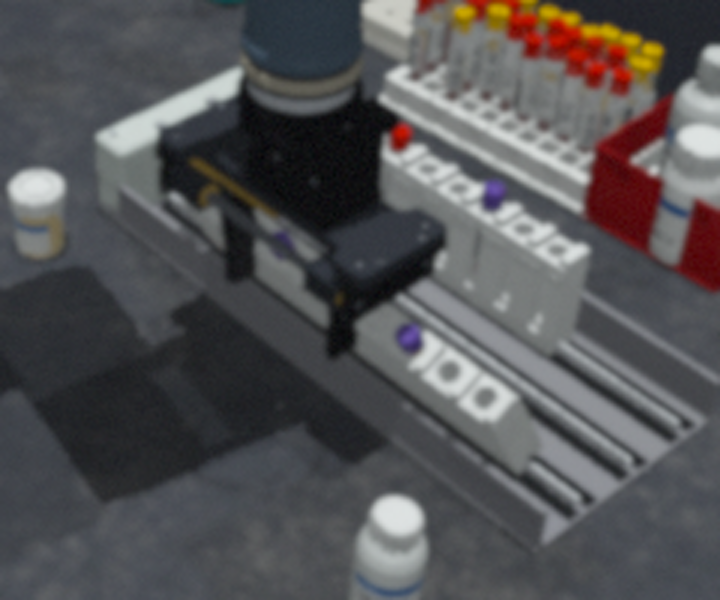

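The carrier is coming up and is now well off the fence, its end profile leaning roughly 0.45 rad. Continuing gently.

```bash
python3 -m pendant '[0,0,0,0,2,-1.5,87, 0,0,0,0,2,-1.5,87, 0,0,0,0,2,-1,87, 0,0,0,0,2,-1,87,0,0,0,0,0,0,87]'; python3 -m pendant '[0,0,0,0,1.5,-1,87, 0,0,0,0,1.5,-0.5,87, 0,0,0,0,1.5,-0.5,87, 0,0,0,0,1.5,-0.5,87,0,0,0,0,0,0,87]';python3 - <<'E'
from h import *
im=read_camera('scene');crop(im,270,170,510,370,3,'pics/s3.png')
E
```

```text
clock: 5.92
ee_pos: [0.5495, 0.0197, 0.0592]
ee_rot: [2.22, 2.222, 0.001]
ft_force: [-1.4, 0.7, 0.2]
gripper_width: 0.999
clock: 6.55
ee_pos: [0.5554, 0.0197, 0.0616]
ee_rot: [2.22, 2.223, 0.0]
ft_force: [0.1, -0.7, -0.0]
gripper_width: 0.997
```

View pics/s3.png

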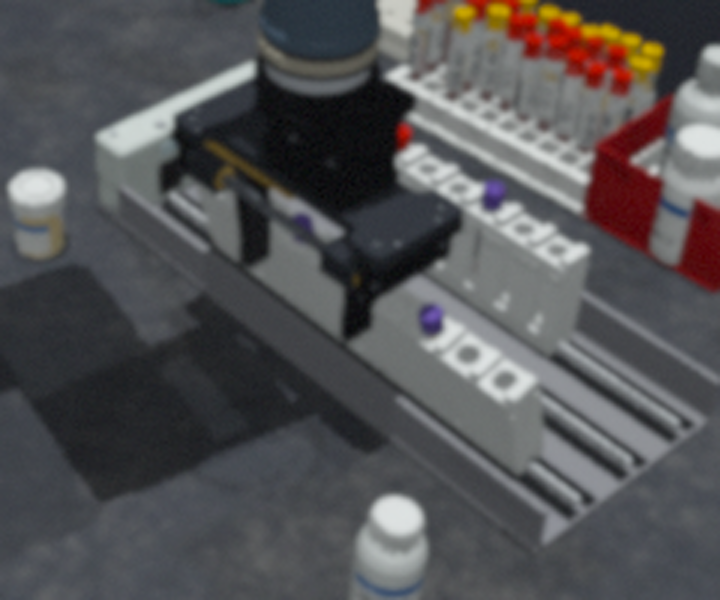

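It's now within about 0.2 rad of upright. A few slow 1.5 mm steps next.

```bash
python3 -m pendant '[0,0,0,0,1.5,0,87, 0,0,0,0,1.5,0,87, 0,0,0,0,1.5,0,87, 0,0,0,0,1,0,87,0,0,0,0,0,0,87]'; python3 -m pendant '[0,0,0,0,0,0,87,0,0,0,0,0,0,87,0,0,0,0,0,0,87,0,0,0,0,0,0,87,0,0,0,0,0,0,87]';python3 - <<'E'
from h import *
im=read_camera('scene');crop(im,270,170,510,370,3,'pics/s4.png')
E
```

```text
clock: 7.22
ee_pos: [0.5607, 0.0198, 0.0615]
ee_rot: [2.22, 2.223, 0.0]
ft_force: [0.7, -1.1, 0.2]
gripper_width: 1.0
clock: 7.85
ee_pos: [0.5606, 0.0197, 0.0616]
ee_rot: [2.22, 2.223, 0.0]
ft_force: [-0.8, -0.7, -1.0]
gripper_width: 1.001
```

View pics/s4.png

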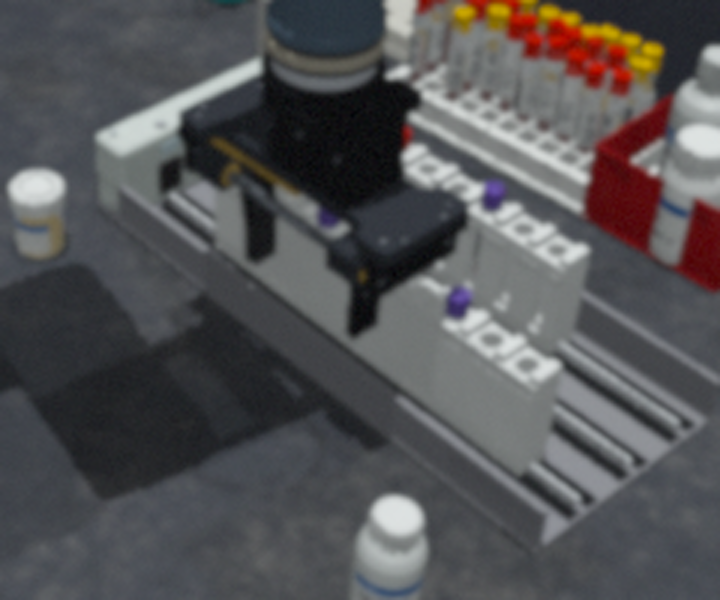

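It looks upright and free of the fingers. I'll measure the purple cap at (459,301) in the crop, then back off and rise.

```bash
python3 - <<'E'
from h import *
print(onz('scene',(459/3+270-.33,293/3+170-.33),.103), onz('scene',(538/3+270,386/3+170),.075),onz('scene',(560/3+270,365/3+170),.075))
E
python3 -m pendant '[0,0,0,0,-12,0,87, 0,0,0,0,-25,0,87, 0,0,0,0,-35,-5,87, 0,0,0,-10,-20,-40,87,0,0,0,-30,0,-50,87]'
python3 -m pendant '[0,0,0,-62,0,0,60, 0,0,0,-62,0,0,30,0,0,0,-62,0,0,0,0,0,0,-35,0,0,0,0,0,0,0,0,0,0]'
python3 - <<'E'
from h import *
im=read_camera('scene');crop(im,270,170,510,370,3,'pics/s5.png')
im=read_camera('top');crop(im,264,160,464,300,4,'pics/t5.png')
E
```

```text
[ 0.59707032 -0.07316038  0.103     ] [ 0.59577305 -0.14302282  0.075     ] [ 0.62026593 -0.13982185  0.075     ]
clock: 8.52
ee_pos: [0.4639, -0.0189, 0.1561]
ee_rot: [-2.213, -2.22, 0.006]
ft_force: [0.5, -1.3, -0.8]
gripper_width: 1.0
clock: 9.15
ee_pos: [0.4684, -0.2438, 0.1565]
ee_rot: [2.224, 2.218, -0.0]
ft_force: [0.7, 0.8, -0.1]
gripper_width: 0.518
```

View pics/s5.png

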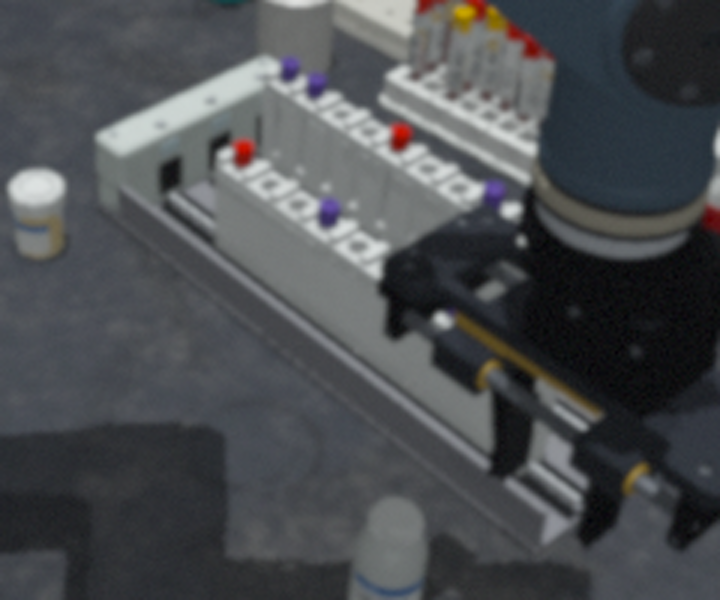

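View pics/t5.png

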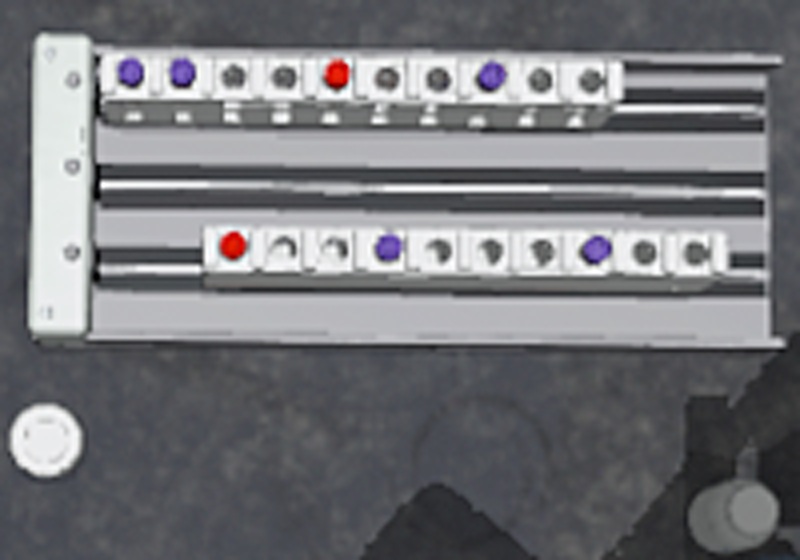

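The carrier stands upright over its rail, with caps in the top crop at (232,246), (389,247) and (596,250). I'll check those against the neighbour and get the push numbers.

Run:
```python
from h import *
np.set_printoptions(precision=4,suppress=True)
T=lambda x,y,z:onz('top',(x/4+264-.375,y/4+160-.375),z)
for c in((232,246),(389,247),(596,250)):print('cap',T(*c,.103))
for c in((130,73),(182,72),(337,74),(492,76)):print('nb',T(*c,.103))
for c in((204,228),(204,273),(727,234),(727,272)):print('top corner',T(*c,.075))
for c in((100,60),(100,99),(622,63),(622,102)):print('nb corner',T(*c,.075))
print(observe()['ee_pos'],observe()['gripper_width'])
```

```text
cap [0.5969 0.1309 0.103 ]
cap [0.5969 0.0431 0.103 ]
cap [ 0.5958 -0.0728  0.103 ]
nb [0.6947 0.1886 0.103 ]
nb [0.6955 0.1594 0.103 ]
nb [0.6949 0.0722 0.103 ]
nb [ 0.6944 -0.0151  0.103 ]
top corner [0.6113 0.1466 0.075 ]
top corner [0.5854 0.1465 0.075 ]
top corner [ 0.6095 -0.1526  0.075 ]
top corner [ 0.5876 -0.1522  0.075 ]
nb corner [0.7084 0.2068 0.075 ]
nb corner [0.6856 0.2066 0.075 ]
nb corner [ 0.7086 -0.0936  0.075 ]
nb corner [ 0.6858 -0.0933  0.075 ]
[ 0.4676 -0.2403  0.1562] 0.4241426527301599
```

It is upright: cap-line separation from the neighbour is 98.5 mm against 100 nominal, and about 59–60 mm of travel remains. For the end push I'll turn the tool a quarter turn so the narrow side of the gripper body faces the carrier and clears the caps.

```bash
python3 -c "
from h import *
print(observe()['joints'].round(2))"
python3 -m pendant '[0,0,0,0,30,0,0, 0,0,0,0,30,0,0, 0,0,0,0,30,0,0, 0,0,0,0,30,0,0, 0,0,0,0,8,0,0]'
```

```text
[-0.69  0.49  1.75  0.    0.91 -2.26]
clock: 9.88
ee_pos: [0.5978, -0.2388, 0.1563]
ee_rot: [-2.216, -2.226, -0.0]
ft_force: [-0.2, -0.2, -0.1]
gripper_width: 0.009
```

Joint 6 only allows the turn the other way (yaw 0, tool y = world -y). The camera would then sit over the carrier at about 0.2 m height, which is clear.

```bash
python3 -m pendant '[0,0,0.175,0,0,0,0, 0,0,0.175,0,0,0,0, 0,0,0.175,0,0,0,0, 0,0,0.175,0,0,0,0, 0,0,0.175,0,0,0,0]';python3 -m pendant '[0,0,0.175,0,0,0,0, 0,0,0.175,0,0,0,0, 0,0,0.175,0,0,0,0, 0,0,0.171,0,0,0,0, 0,0,0,0,0,0,0]'; python3 -c "
from h import *
s=observe();print(cv2.Rodrigues(s['ee_rot'])[0].round(3))"
```

```text
clock: 10.5
ee_pos: [0.5952, -0.2395, 0.1562]
ee_rot: [-2.953, -1.065, 0.003]
ft_force: [-0.4, -0.2, -1.0]
gripper_width: 0.004
clock: 11.12
ee_pos: [0.5955, -0.2398, 0.1563]
ee_rot: [-3.14, -0.006, 0.003]
ft_force: [0.3, -0.1, -0.5]
gripper_width: 0.003
[[ 1.     0.004 -0.002]
 [ 0.004 -1.     0.001]
 [-0.002 -0.001 -1.   ]]
```

```bash
python3 -m pendant '[0,0,0,0,0,40,0, 0,0,0,0,0,40,0, 0,0,0,0,-10,34,0, 0,0,0,0,-20,0,0, 0,0,0,0,-20,0,0]'; python3 -m pendant '[0,0,0,0,-10,0,0, 0,0,0,0,-6,0,0, 0,0,0,0,-5,0,0, 0,0,0,0,-5,0,0, 0,0,0,0,-5,0,0]'; python3 -c "
from h import *
im=read_camera('scene');crop(im,270,170,510,370,3,'pics/s6.png')"
```

```text
clock: 11.75
ee_pos: [0.5971, -0.1898, 0.0436]
ee_rot: [3.141, 0.004, 0.001]
ft_force: [0.4, 0.1, 0.3]
gripper_width: 0.012
clock: 12.38
ee_pos: [0.5969, -0.1603, 0.0426]
ee_rot: [3.141, 0.001, 0.0]
ft_force: [-1.3, -0.1, -0.5]
gripper_width: 0.004
```

View pics/s6.png

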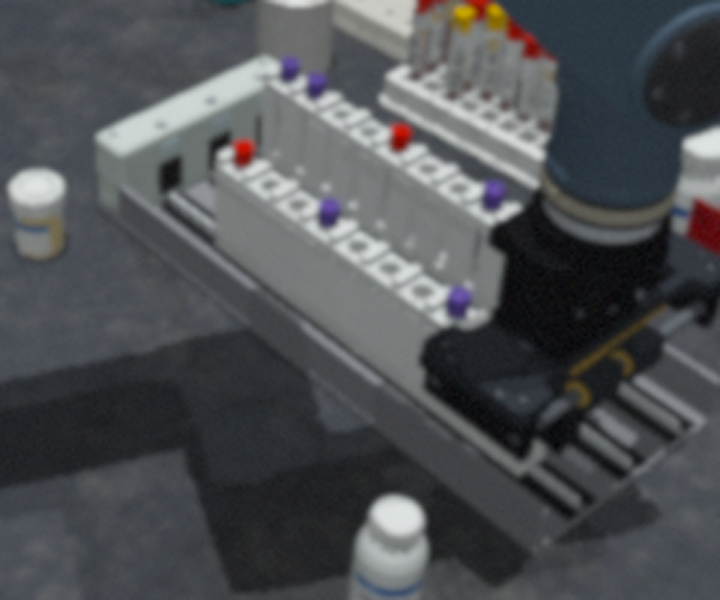

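I'm at the carrier's end, and the caps and neighbour are clear. Pushing along the lane gently, with force readings.

```bash
python3 -m pendant '[0,0,0,-1,-3,0,0, 0,0,0,0,-4,0,0, 0,0,0,0,-4,0,0, 0,0,0,0,-4,0,0, 0,0,0,0,-4,0,0]'; python3 -m pendant '[0,0,0,0,-4,0,0, 0,0,0,0,-4,0,0, 0,0,0,0,-4,0,0, 0,0,0,0,-4,0,0, 0,0,0,0,-4,0,0]';python3 -m pendant '[0,0,0,0,-3,0,0, 0,0,0,0,-3,0,0, 0,0,0,0,-3,0,0, 0,0,0,0,-2,0,0, 0,0,0,0,0,0,0]'; python3 -c "
from h import *
im=read_camera('scene');crop(im,270,170,510,370,3,'pics/s7.png')"
```

```text
clock: 13.05
ee_pos: [0.5958, -0.1409, 0.0425]
ee_rot: [-3.142, -0.002, 0.0]
ft_force: [0.4, -1.3, -0.3]
gripper_width: 0.004
clock: 13.68
ee_pos: [0.5957, -0.1209, 0.0425]
ee_rot: [-3.142, -0.002, 0.0]
ft_force: [-0.5, 0.3, -1.0]
gripper_width: 0.004
clock: 14.3
ee_pos: [0.5957, -0.1099, 0.0426]
ee_rot: [-3.141, -0.002, 0.0]
ft_force: [-0.3, -0.2, 0.2]
gripper_width: 0.005
```

View pics/s7.png

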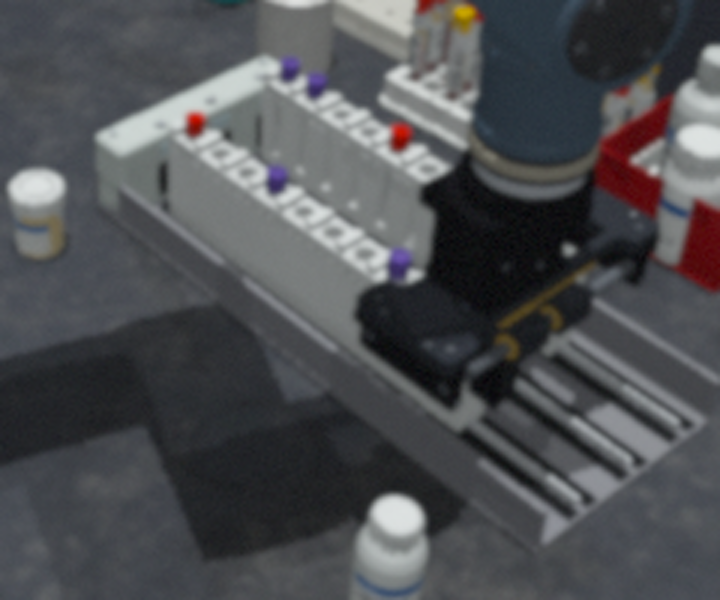

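The carrier is following and still upright, with about 10 mm or more to go. I'll slow down to feel for the buffer.

```bash
python3 -m pendant '[0,0,0,0,-2,0,0, 0,0,0,0,-2,0,0, 0,0,0,0,-1.5,0,0, 0,0,0,0,-1,0,0, 0,0,0,0,-0.5,0,0]'; python3 -m pendant '[0,0,0,0,-0.7,0,0, 0,0,0,0,-0.7,0,0, 0,0,0,0,-0.6,0,0, 0,0,0,0,0,0,0, 0,0,0,0,0,0,0]'
```

```text
clock: 14.98
ee_pos: [0.5958, -0.1032, 0.0426]
ee_rot: [3.141, 0.002, 0.0]
ft_force: [0.5, -1.4, -0.3]
gripper_width: 0.007
clock: 15.6
ee_pos: [0.5958, -0.1012, 0.0426]
ee_rot: [-3.142, -0.002, -0.0]
ft_force: [-0.0, -1.0, 0.5]
gripper_width: 0.002
```

```bash
python3 -m pendant '[0,0,0,0,-0.7,0,0, 0,0,0,0,-0.7,0,0, 0,0,0,0,-0.6,0,0, 0,0,0,0,0,0,0, 0,0,0,0,0,0,0]'; python3 -m pendant '[0,0,0,0,-0.7,0,0, 0,0,0,0,-0.7,0,0, 0,0,0,0,-0.6,0,0, 0,0,0,0,0,0,0, 0,0,0,0,0,0,0]'
```

```text
clock: 16.23
ee_pos: [0.5958, -0.0991, 0.0426]
ee_rot: [-3.142, -0.002, -0.0]
ft_force: [1.3, -1.6, 1.0]
gripper_width: 0.007
clock: 16.85
ee_pos: [0.5957, -0.0971, 0.0425]
ee_rot: [-3.141, -0.001, 0.0]
ft_force: [0.8, -1.2, 1.1]
gripper_width: 0.005
```

```bash
python3 -m pendant '[0,0,0,0,-0.7,0,0, 0,0,0,0,-0.7,0,0, 0,0,0,0,-0.6,0,0, 0,0,0,0,0,0,0, 0,0,0,0,0,0,0]'; python3 -c "
from h import *
im=read_camera('scene');crop(im,270,170,470,320,4,'pics/s8.png')
im=read_camera('top');crop(im,264,160,464,300,4,'pics/t8.png')"
```

```text
clock: 17.48
ee_pos: [0.5961, -0.0963, 0.0426]
ee_rot: [3.14, 0.002, 0.001]
ft_force: [0.8, -4.8, 0.3]
gripper_width: 0.003
```

View pics/t8.png

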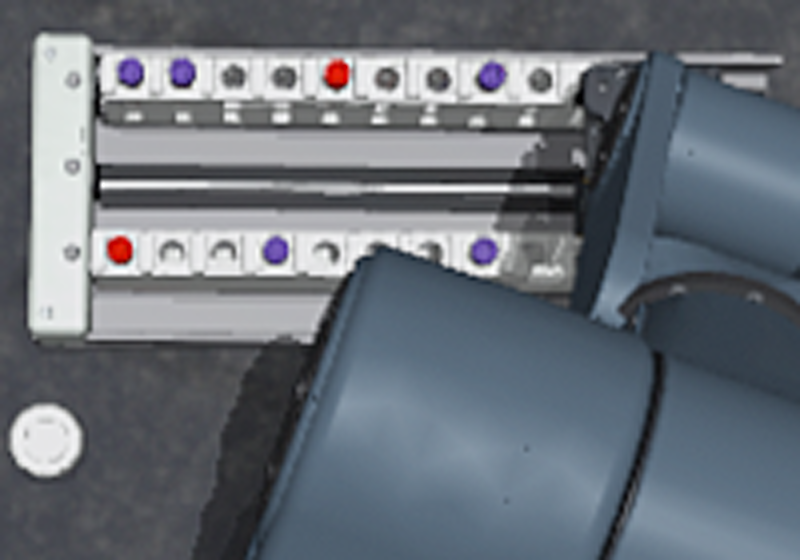

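View pics/s8.png

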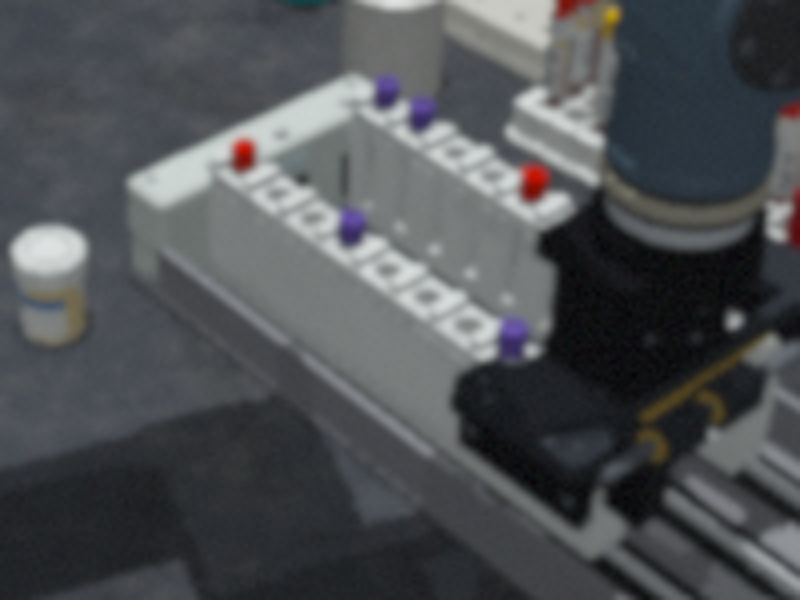

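The force rose to -4.8 N and the tool lagged its target, so the carrier is on the buffer. It is upright and sits flush at the head. One slight extra press, then I'll back straight out.

```bash
python3 -m pendant '[0,0,0,0,-0.5,0,0, 0,0,0,0,-0.5,0,0, 0,0,0,0,0,0,0, 0,0,0,0,0,0,0, 0,0,0,0,0,0,0]'; python3 -m pendant '[0,0,0,0,3,0,0, 0,0,0,0,10,0,0, 0,0,0,0,25,0,0, 0,0,0,0,40,0,0, 0,0,0,0,40,0,0]';python3 -m pendant '[0,0,0,0,20,-40,0, 0,0,0,0,20,-50,0, 0,0,0,0,30,-50,0, 0,0,0,0,30,0,0, 0,0,0,0,0,0,0]'; python3 -c "
from h import *
im=read_camera('scene');crop(im,270,170,510,370,3,'pics/s9.png')
im=read_camera('top');crop(im,264,160,464,300,4,'pics/t9.png')"
```

```text
clock: 18.2
ee_pos: [0.5965, -0.0963, 0.0428]
ee_rot: [3.138, 0.003, 0.003]
ft_force: [-1.3, -8.8, 0.5]
gripper_width: 0.007
clock: 18.82
ee_pos: [0.5958, -0.2129, 0.0424]
ee_rot: [-3.141, -0.002, 0.0]
ft_force: [-0.5, 0.8, -0.4]
gripper_width: 0.005
clock: 19.45
ee_pos: [0.5954, -0.3145, 0.1821]
ee_rot: [3.142, -0.003, 0.0]
ft_force: [0.0, 0.6, -0.0]
gripper_width: 0.005
```

View pics/t9.png

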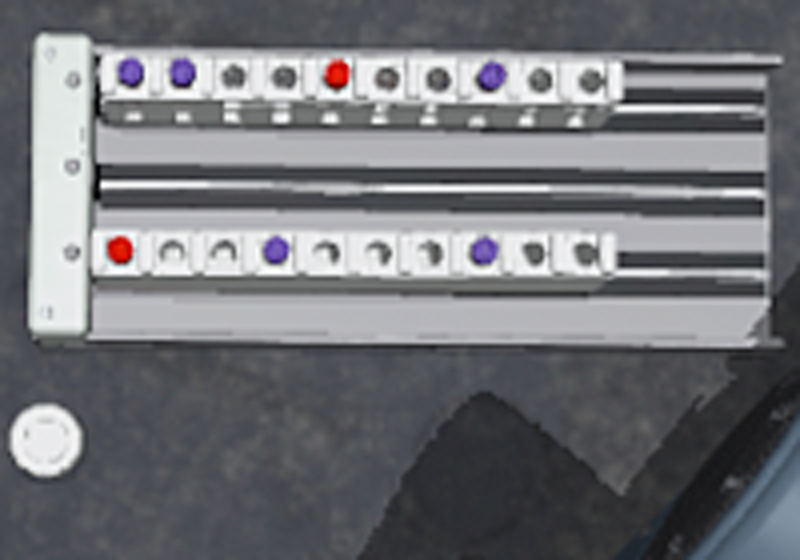

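View pics/s9.png

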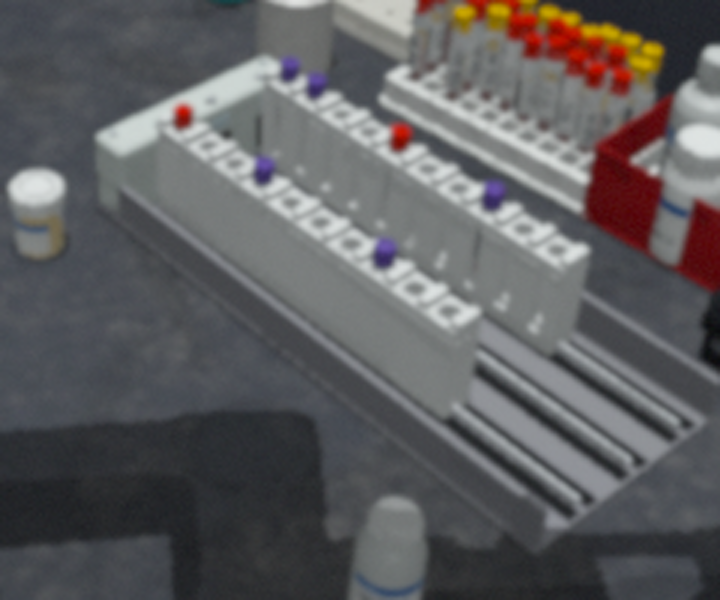

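The carrier stands home: its head end is at the white head (92 px, caps at 120, 276 and 484), upright with the rail emerging centrally under its end. The neighbour, jar and bottle sit at the same pixels as at the start. Handing in.

Run:
```python
from h import *
T=lambda x,y,z:onz('top',(x/4+264-.375,y/4+160-.375),z).round(4)
for c in((120,250),(276,251),(484,251)):print(T(*c,.103))
print(np.abs(read_camera('top')[235:265,165:215].astype(int)-cv2.imread('pics/top0.png')[235:265,165:215,::-1]).mean())
print(job_done())
```

```text
[0.5943 0.1933 0.103 ]
[0.5943 0.1063 0.103 ]
[ 0.5949 -0.01    0.103 ]
5.870666666666667
the job is handed in; nothing more can be done
None
```

The toppled carrier now stands upright on its own lane over the rail, pushed home against the rubber buffer. I handed the job in at about 19.5 s with the arm well clear.

- **Righting:** I pushed the body's top edge with both open fingers, between the tube caps. I followed it up in small steps until it stood without support.
- **Homing:** I pushed its open end about 63 mm along the lane with shut fingers. The force rose from about 1 N to 8.8 N and the tool stopped advancing, so it had met the buffer.
- **Final position:** The cap line is at x ≈ 0.594 to 0.595 m, within about 1 mm of the lane line. The middle cap is at y = 0.106 m, against 0.106 m expected for home.
- **Left alone:** The neighbour and jar show at the same pixels as at the start, and the bottle shows no visible shift.

**Checks that were less clear:**
- The timer was only compared by image difference, which gave a mean of 5.9 grey levels. I take that as noise and shading, since the arm never went near it, but I did not confirm it.
- The carrier's end sits about 3 mm further along than the neighbour's in the top view. That roughly fits the slight skew of the head face in that view.

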